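# Lift a wet-coated circuit board onto its drying stand with a blade lifter

### The job

The circuit board on the low jig has a wet coating, so the gripper must not touch it. Take the steel lifter by its handle, slide its blade under the board, and carry the board level to the tall drying stand; set it down centred and square on the stand's two rails and draw the blade out. Then lay the lifter flat on the mat, clear of the jig and the stand, without shifting the tape roll or the solder spool.

Things in the scene. Friction and masses are not known exactly. Their poses are not given: they have to be found in the camera images.
- board: Green populated circuit board, 66 x 106 mm (x, y), bare board 2 mm thick, parts on top up to 10 mm; about 60 g. Origin: centre of its underside; x along the short side, y the long side, z up. It starts lying on the jig's two rails, its x axis nearly along the jig's x.
- lifter: Steel lifter (flat spatula), about 160 g, lying flat on the mat at the start. Blade 150 mm long (x), 48 mm wide (y), 3 mm thick. Origin: centre of the blade's underside; x points along the blade to its free tip (x = +75 mm), z up. A black bar handle on two steel posts stands over the rear half; ahead of the front post the blade is free for 79 mm (x from -4 to +75 mm).
- lifter_grip (a point): Middle of the lifter's bar handle, at x = -34, y = 0, 41 mm above the blade's underside; same axes as the lifter. The bar runs along x, 72 mm long, 12 mm wide (y), 22 mm high (its top 52 mm, its underside 30 mm above the blade's underside). Grasp from above, fingers closing along y.
- jig: Low jig, fixed: aluminium block 90 x 104 mm (x, y), top at 48 mm, two grey rails on it along x at 34 to 50 mm either side of the middle, tops at 64 mm. The 68 mm wide channel between them is open at front (-x) and back; 16 mm free between block and board. A stop on each rail's back end: face at x = +40 mm, 6 mm high. Origin: under its centre, at mat level (z = 0); x points from front to back.
- drying_stand: Tall open drying stand, fixed. Plan as the jig: base plate 90 x 104 mm, rails along x at 34 to 50 mm either side of the middle, 68 mm free between them, open at front, back and from above, stops on the back ends from x = +40 mm, 6 mm high. The rails are 10 mm thick bars on slim posts, tops at 104 mm. Origin: under its centre, at mat level (z = 0); x points from front to back.
- tape_roll: Yellow roll of tape, 56 mm diameter, 18 mm high, lying near the front of the mat; origin under its centre. Bystander.
- solder_spool: Blue and white solder spool, 60 mm diameter, 31 mm high, near the front left of the mat; origin under its centre. Bystander.

How it is judged (in metres and radians):
On the way, in this order (a step that is already met when the one before it is completed fails the run):
1. the board is lifted clear of the jig on the lifter's blade (at least 12 mm above the rails) (z of board in the frame of jig above 0.076 m and contact force between board and lifter above 0.15 N and contact force between board and jig below 0.02 N), for 0.2 s.
2. the board rests on the drying stand's rails, centred and square, and the blade no longer touches it (x of board in the frame of drying_stand between -0.015 and 0.012 m and y of board in the frame of drying_stand between -0.012 and 0.012 m and z of board in the frame of drying_stand between 0.1 and 0.109 m and angle between board's own z axis and vertical below 0.06 rad and angle between the x axis of board and the x axis of drying_stand, either way round below 0.17 rad and contact force between board and drying_stand above 0.2 N and contact force between board and lifter below 0.02 N), for 0.2 s.
At the end, for the whole second after the job is handed in: The board lies still and flat on both rails of the drying stand, centre within 12 mm (up to 15 mm towards the front), within 0.17 rad of square either way round, free of the lifter. The lifter lies still and flat on the mat, touching neither jig nor stand (all of step 2 and linear speed of each of board, lifter below 0.01 m/s and angle between lifter's own z axis and vertical below 0.06 rad and height (world z) of lifter between -0.004 and 0.005 m and contact force between lifter and jig below 0.05 N and contact force between lifter and drying_stand below 0.05 N).
It fails at once if the gripper or arm touches the wet board (contact force between any of the fingers, the arm and board above 0.3 N).
It fails at once if the board is tipped more than 0.4 rad (angle between board's own z axis and vertical above 0.4 rad).
It fails at once if the board falls off (below 50 mm) (height (world z) of board below 0.05 m).
It fails at once if the tape roll or the solder spool is shifted more than 15 mm (distance of any of tape_roll, solder_spool from where it was at the start of the episode above 0.015 m).
It also fails if it takes over 61 s, if anything falls off the work surface, if the arm or the gripper's body presses on something with over 40 N, if the wrist force passes 120 N, or if a joint passes its speed limit or range.

### The arm

A 7-joint arm with a two-finger parallel gripper is mounted at the origin on a cart in front of the work surface, level with it; the furniture and walls round the work are solid. World frame = base frame: x ahead of the robot, y to its left, z up, the work surface at z = 0. Lengths are in mm, angles in rad, forces in N, time in s.
With the tool pointing down it reaches from about 425 to 875 mm from the base axis. Payload 4.7 kg.
Tool frame: the origin (TCP) lies on the centre line of the jaws, within the pads' length; the fingertips stand 25 mm ahead of it and the grasp point (between the pads) lies 6 mm ahead of it (r.tip_reach is the distance from the TCP to the fingertips, in mm); z points along the fingers, y is the line along which they close (so a half turn about z gives the same grasp; the last joint's range is limited). The gripper opens to 85 mm and grips with 20 to 120 N. Pads are 22 mm wide; open, the fingers measure 114 mm over their backs; the gripper's body (76 mm by 85 mm) begins 54 mm behind the grasp point. The pads swing forward as they close: fully open they stand 13 mm farther back than shut.
Start: joints at [0.723, 0.321, -0.07, 1.45, 0.023, 1.371, -0.057], TCP at [493.356, -423.228, 256.349] pointing down, gripper open.
Joint ranges: [-2.86, 2.86], [-0.3, 2.09], [-1.38, 1.24], [0.06, 2.45], [-1.56, 4.7], [0.09, 2.05], [-2.69, 2.69]. Speed limits (rad/s): [2.57, 2.57, 3.14, 3.14, 3.14, 3.14, 3.14].

### API

Orientations are given as a unit quaternion [x, y, z, w].
In Python, from cell import read_state, imaging, ticket, r gives the robot as it stands.
- The arm moves only by the tool arm_command, never from a script. Its argument "steps" is one flat list of numbers, 5 for each row, row after row: the finger opening in mm, from 0 to 85.4, then the shift along the tool's x, y, z normalised to -1 to 1, where 1 is 25 mm, then the turn about the tool's z normalised to -1 to 1, where 1 is 4 degrees. In form: [grip, tx, ty, tz, turn, grip, tx, ty, tz, turn, ...]. A call has exactly 5 rows; each row shifts and turns the commanded pose from where the row before left it, along the tool's axes as they then stand; what a row does not reach is not made up. A row lasts 1/8 s, in which the tool goes at most 62.5 mm and 10.7 degrees, less where a joint would pass 70% of its speed; a pose out of reach is approached as far as the arm can. A call with a number of a shift or a turn outside -1 to 1 is refused whole. A call with a gripper value outside its range is refused whole. The fingers move at their own pace and stop on an object; "squeeze" is the grip in N (left out, the last holds). Time passes only in rows, so rows that do not move let the fingers close, or fill a call up. It gives the time, the measured TCP pose, the force, the opening and the grip force at its end, in the units of the state.
- read_state(): the state, without advancing time (a new reading comes with each control period).
- imaging.read_camera(name): name is "scene" or "top" or "wrist"; returns a dict with "color" (420x560x3 uint8, red, green, blue), "fx", "fy", "cx", "cy" (pixels), "rvec" (rotation vector, rad) and "tvec" (3), from world to camera coordinates, as OpenCV has them; the wrist camera has in their place "T_tool_cam" (4x4, takes a point from camera to tool coordinates, whose origin is the TCP and whose axes are the flange's). Camera axes: x right, y down, z forward; pixel columns grow to the right and rows downward; lengths in mm; the calibration is good to about 2 mm. The wrist camera is an equidistant fisheye: a pixel r from the principal point sees the ray r / f radians off the axis. A picture is of the moment at which its call begins: read the wrist's pose just before it. There is no depth.
- ticket.finish_job(): hands the job in; it is judged then, once.
The state is a dict: "t": time; "qpos": joint angles; "qd": joint speeds; "effort": joint torques, N m; "position": TCP position; "tcp_rot": TCP orientation; "wrist_force": force on the tool from outside, world axes, zero at the start; "torque": the same for the moment, N m; "gripper_width": opening from 0.0 (shut) to 1.0 (fully open); "grasp_force": force on a finger pad.
Only numpy, scipy, OpenCV 4.12 (cv2) and the standard library are available. Lean on these libraries where they do the work, as an engineer would, in place of code of your own. Each camera call takes 0.05 s, during which the arm holds its last target. There are 200 camera calls.

## Working session

There is one attempt and no reset: what is moved stays moved. The work goes in short steps, Python scripts to look and compute and a tool call to move; the robot and the scene stay as the last step left them, time stands still between calls to the robot, and variables do not carry over. Pictures are saved under pics/ and viewed, at most 14 in all, crops included, and the job is handed in when it is done.

Besides the shell and the picture viewer there is one more tool, called after "Call:" as name(argument=value, ...) on one line, values as JSON. arm_command: Moves the arm, as the interface text tells. Its arguments: {"type":"object","properties":{"steps":{"type":"array"},"squeeze":{"type":"number"}},"required":["steps"]}

```bash
ls; mkdir -p pics; python3 - <<'E'
from cell import read_state, imaging, r
import cv2, numpy as np
print(read_state(), r.tip_reach)
for n in ("scene","top"):
    c=imaging.read_camera(n); cv2.imwrite(f"pics/{n}0.png",c["color"][:,:,::-1]); np.savez(f"{n}0.npz",**c)
    R=cv2.Rodrigues(np.array(c["rvec"],float))[0]; print(n,c["fx"],c["cx"],c["cy"],-R.T@np.array(c["tvec"]).ravel(),R[2])
E
```

```text
pics
{'t': 0.0, 'qpos': array([ 0.72309723,  0.32180824, -0.07007064,  1.45168738,  0.02262362,
        1.37079534, -0.05687523]), 'qd': array([-1.54784926e-03,  1.72024823e-03,  7.98616625e-04, -1.56961331e-05,
       -4.26779866e-04, -9.07605020e-04, -7.01467653e-04]), 'effort': array([-6.99095253e-04, -4.93572271e+01, -3.81976934e-01, -3.14332223e+01,
        1.31715139e-02,  1.15708131e-02, -6.31870321e-06]), 'position': array([ 492.94321044, -422.92350293,  255.22672464]), 'tcp_rot': array([ 9.08580165e-01,  4.17709434e-01, -4.55984391e-04, -8.40078234e-04]), 'wrist_force': array([ 0.54577893, -0.29242555, -0.5584061 ]), 'torque': array([ 0.01478031, -0.02770266, -0.02407763]), 'grasp_force': 0.0, 'gripper_width': 0.9993728444650132} 25.0
scene 462.58889509146564 277.92214895306216 214.3889968936189 [730.97177749 139.07787018 824.71412502] [-0.26032479 -0.40345846 -0.87718429]
top 524.717981315263 279.0255261916878 213.4557810725576 [ 467.53071234 -194.37739883  918.11431148] [ 0.07699379 -0.00650269 -0.99701037]
```

View pics/scene0.png

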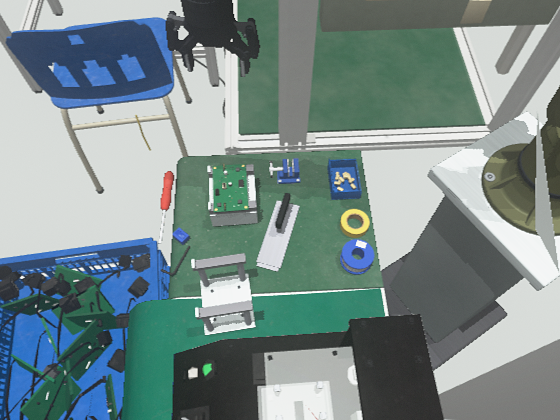

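View pics/top0.png

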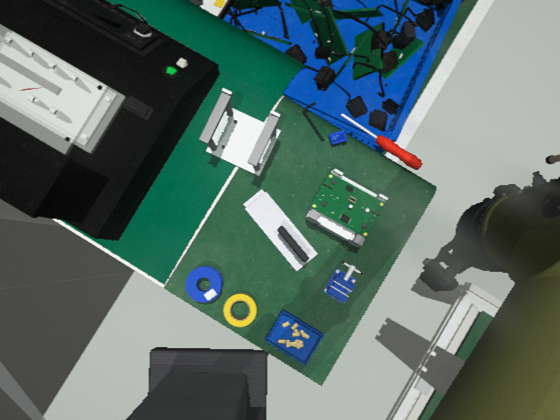

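The scene picture shows the board on the jig at about (232,190), the lifter at (278,235) and the stand at (225,295), with tape at (355,222) and spool at (357,257). In the top picture the board is at (347,205), the lifter at (280,230), the stand at (240,140), the spool at (204,285) and the tape at (240,310). I'll zoom in for the corners.

```bash
cat > h.py <<'E'
import numpy as np, cv2
from scipy.spatial.transform import Rotation as Ro
def load(n): return dict(np.load(n,allow_pickle=True))
def ray(c,p):
    R=cv2.Rodrigues(np.array(c["rvec"],float).ravel())[0]; t=np.array(c["tvec"],float).ravel()
    d=R.T@np.array([(p[0]-c["cx"])/c["fx"],(p[1]-c["cy"])/c["fy"],1.]); return -R.T@t,d/np.linalg.norm(d)
def onz(c,p,z):
    o,d=ray(c,p); return o+d*(z-o[2])/d[2]
def tri(rays):
    A=sum(np.eye(3)-np.outer(d,d) for o,d in rays); b=sum((np.eye(3)-np.outer(d,d))@o for o,d in rays)
    x=np.linalg.solve(A,b); return x,[float(np.linalg.norm(np.cross(x-o,d))) for o,d in rays]
def proj(c,P):
    return cv2.projectPoints(np.array(P,float).reshape(-1,1,3),np.array(c["rvec"],float),np.array(c["tvec"],float),np.array([[c["fx"],0,c["cx"]],[0,c["fy"],c["cy"]],[0,0,1]],float),None)[0].reshape(-1,2)
E
python3 - <<'E'
from h import *
for n,(x0,y0,x1,y1) in dict(top=(190,80,400,280),scene=(160,150,310,345)).items():
    im=load(n+"0.npz")["color"][y0:y1,x0:x1,::-1]; cv2.imwrite(f"pics/{n}crop.png",cv2.resize(im,None,fx=3,fy=3,interpolation=cv2.INTER_CUBIC))
T=load("top0.npz");S=load("scene0.npz")
print(onz(T,(204,285),31),onz(S,(357,257),31));print(onz(T,(240,310),18),onz(S,(355,222),18))
print(onz(T,(347,205),66),onz(S,(232,190),66)); print(onz(T,(240,140),60),onz(S,(225,295),60))
E
```

```text
[412.70215967 -77.33381786  31.        ] [420.82012261 -70.09599786  31.        ]
[ 371.2845887  -138.03987032   18.        ] [ 373.28393263 -135.19240998   18.        ]
[ 549.91250321 -310.54937998   66.        ] [ 551.02474862 -302.84435827   66.        ]
[ 654.25503568 -132.39089569   60.        ] [ 666.29129682 -129.25127432   60.        ]
```

View pics/topcrop.png

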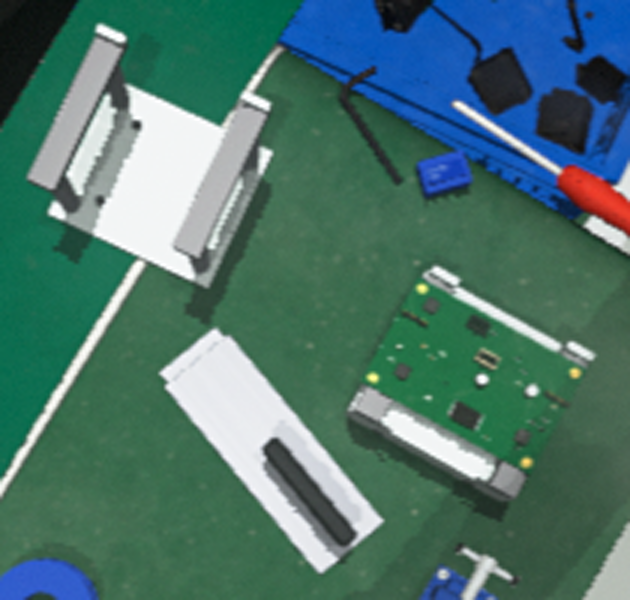

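View pics/scenecrop.png

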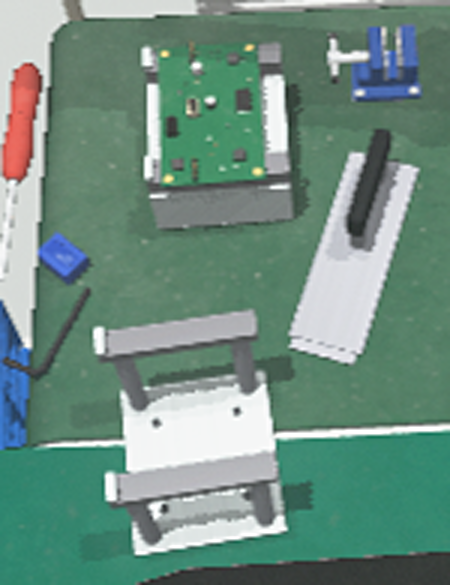

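The top crop shows the stand's front rail ends at (40,185) and (188,250) and its white stops at (111,34) and (257,102). It also shows the blade tip edge (163,375)-(218,332), the rear edge (323,572)-(381,520), and the board's gold holes at (422,289), (574,373), (373,378) and (526,462). The scene crop shows the same features: the jig and stand fronts face right, and the blade tip points down-left. I'll triangulate these.

```bash
python3 - <<'E'
from h import *
T=load("top0.npz");S=load("scene0.npz")
t=lambda p:((p[0]+.5)/3-.5+190,(p[1]+.5)/3-.5+80)
s=lambda p:((p[0]+.5)/3-.5+160,(p[1]+.5)/3-.5+150)
P=dict(bBL=((422,289),(168,180)),bBR=((574,373),(165,54)),bFL=((373,378),(258,172)),bFR=((526,462),(250,47)),
 tipL=((218,332),(290,347)),tipR=((163,375),(354,362)),rearL=((381,520),(352,152)),rearR=((323,572),(418,167)),
 barF=((274,446),(359,228)),barR=((346,538),(382,136)),
 sLf0=((28,180),(277,473)),sLf1=((53,189),(275,451)),sRf0=((175,246),(258,333)),sRf1=((203,256),(256,311)),
 sLb0=((97,27),(107,500)),sLb1=((125,40),(107,474)),sRb0=((243,95),(95,354)),sRb1=((270,106),(95,328)))
X={}
for k,(a,b) in P.items():
    X[k],e=tri([ray(T,t(a)),ray(S,s(b))]); print(k,X[k].round(1),round(e[0],1))
ang=lambda a,b:np.degrees(np.arctan2(*(X[a]-X[b])[[1,0]])).round(1)
m=lambda *k:np.mean([X[i] for i in k],0).round(1)
print("board",m("bBL","bBR","bFL","bFR"),"x dir",ang("bBL","bFL"),ang("bBR","bFR"),"y",ang("bBL","bBR"),ang("bFL","bFR"))
print("blade",m("tipL","tipR","rearL","rearR"),ang("tipL","rearL"),ang("tipR","rearR"),np.linalg.norm(X["tipL"]-X["rearL"]),np.linalg.norm(X["tipL"]-X["tipR"]))
print("bar",m("barF","barR"),ang("barF","barR"),np.linalg.norm(X["barF"]-X["barR"]))
K=[k for k in X if k[0]=="s"];print("stand",m(*K),[ang(a.replace("f","b"),a) for a in K if "f" in a])
E
```

```text
bBL [ 597.8 -283.1   63.3] 0.5
bBR [ 553.3 -366.5   65.4] 0.4
bFL [ 547.8 -256.9   64.5] 0.2
bFR [ 503.9 -340.5   66.4] 0.1
tipL [ 579.8 -170.4   -4.8] 0.9
tipR [ 5.525e+02 -1.385e+02 -4.000e-01] 0.0
rearL [ 470.8 -267.5    3.2] 0.0
rearR [ 439.5 -234.1    1.8] 0.6
barF [ 509.2 -202.9   35.4] 1.8
barR [ 460.9 -245.3   46.2] 0.7
sLf0 [643.7 -71.7 105.5] 0.5
sLf1 [638.8 -84.  103.3] 0.5
sRf0 [ 610.8 -148.7  101.1] 0.4
sRf1 [ 605.3 -162.7   98.7] 1.6
sLb0 [ 725.9 -106.   109.3] 1.4
sLb1 [ 719.8 -120.2  105.7] 0.7
sRb0 [ 692.5 -183.5  106.4] 1.6
sRb1 [ 686.  -197.4  107.7] 0.8
board [ 550.7 -311.7   64.9] x dir -27.7 -27.7 y 61.9 62.3
blade [ 510.7 -202.6   -0. ] 41.7 40.2 146.1638610322152 42.2583402744223
bar [ 485.  -224.1   40.8] 41.2 65.23248842186938
stand [ 665.3 -134.3  104.7] [np.float64(-22.6), np.float64(-24.1), np.float64(-23.1), np.float64(-23.3)]
```

Heights and sizes agree with the text, so I'll move to above the handle.

Call:
arm_command(steps=[85,0.58,-0.54,0.4,0.2,85,0.58,-0.54,0.4,0.2,85,0.58,-0.54,0.4,0.2,85,0.58,-0.54,0.4,0.2,85,0.58,-0.54,0.4,0.2], squeeze=80)

```text
t: 0.72
position: [491.8, -323.4, 205.5]
tcp_rot: [0.923, 0.386, -0.0, -0.0]
wrist_force: [0.1, 0.4, -0.1]
gripper_width: 0.992
grasp_force: 0.0
```

Call:
arm_command(steps=[85,0.58,-0.54,0.4,0.2,85,0.58,-0.54,0.4,0.2,85,0.58,-0.54,0.4,0.2,85,0.58,-0.54,0.4,0.2,85,0.58,-0.54,0.4,0.2])

```text
t: 1.35
position: [497.4, -224.6, 155.6]
tcp_rot: [0.936, 0.353, -0.0, -0.0]
wrist_force: [1.0, -0.3, 0.6]
gripper_width: 0.995
grasp_force: 0.0
```

```bash
cat >> h.py <<'E'
def pose(s):
    M=Ro.from_quat(s["tcp_rot"]).as_matrix(); return np.array(s["position"]),M,np.degrees(np.arctan2(M[1,0],M[0,0]))
def go(s,x,y,z,yaw):
    p,M,a=pose(s); d=M.T@(np.array([x,y,z])-p)
    print("t %.2f p"%s["t"],p.round(1),"yaw %.1f"%a,"tilt %.3f"%np.arccos(-M[2,2]),"F",np.round(s["wrist_force"],1),"w %.3f g %.1f"%(s["gripper_width"],s["grasp_force"]),"| units",(d/25).round(2),"turn units %.2f"%((a-yaw)/4))
def wrays(c,s,pts):
    p,M,_=pose(s); Tc=np.array(c["T_tool_cam"],float); out=[]
    for u,v in pts:
        a=np.array([(u-c["cx"])/c["fx"],(v-c["cy"])/c["fy"]]); th=np.hypot(*a); d=np.r_[a/max(th,1e-9)*np.sin(th),np.cos(th)]
        out.append((p+M@Tc[:3,3],M@Tc[:3,:3]@d))
    return out
E
python3 - <<'E'
from h import *
from cell import read_state,imaging
s=read_state(); c=imaging.read_camera("wrist"); go(s,485,-224.5,47,41.2)
cv2.imwrite("pics/w1.png",c["color"][:,:,::-1]); np.savez("w1.npz",**c,**{"tcp_rot":s["tcp_rot"],"position":s["position"]})
print(c["T_tool_cam"],c["fx"],c["cx"],c["cy"])
E
```

```text
t 1.35 p [ 497.4 -224.6  155.6] yaw 41.4 tilt 0.001 F [ 1.  -0.3  0.6] w 0.995 g 0.0 | units [-0.37 -0.33  4.34] turn units 0.04
[[-5.90427196e-04 -9.57887570e-01 -2.87142916e-01  7.36345607e+01]
 [ 9.99999792e-01 -4.90724201e-04 -4.19193558e-04  5.42457340e-01]
 [ 2.60632321e-04 -2.87143103e-01  9.57887661e-01 -1.17252420e+02]
 [ 0.00000000e+00  0.00000000e+00  0.00000000e+00  1.00000000e+00]] 325.19226210127806 276.65220509597634 211.18285828589396
```

View pics/w1.png

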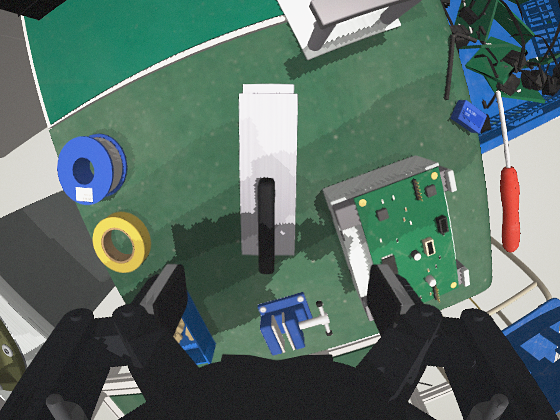

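The wrist view shows the bar running from (267,180) to (267,271) and the blade from (240,94)/(297,94) to (242,254)/(296,254). It also shows board holes at (363,203) and (435,176). I'll check these against the fixed cameras.

```bash
python3 - <<'E'
from h import *
c=load("w1.npz"); 
def z(p,h):
    o,d=wrays(c,c,[p])[0]; return (o+d*(h-o[2])/d[2]).round(1)
a,b=z((267,181),52),z((267,271),52); print("bar",a,b,(a+b)/2,np.hypot(*(a-b)[:2]))
B=[z(p,3) for p in ((240,94),(297,94),(296,254),(242,254))]; print("blade",np.mean(B,0),np.degrees(np.arctan2(*(B[0]+B[1]-B[2]-B[3])[[1,0]])),B)
print("holes",z((363,203),66),z((435,176),66))
T=load("top0.npz")
print("2view height bar-front", tri([wrays(c,c,[(267,181)])[0],ray(T,((274.5/3-.5)+190,446.5/3-.5+80))]))
E
```

```text
bar [ 515.2 -200.5   52. ] [ 462.7 -245.8   52. ] [ 488.95 -223.15   52.  ] 69.34219494651151
blade [ 509.8  -204.95    3.  ] 41.18976253624261 [array([ 547.4, -141.1,    3. ]), array([ 577.9, -176.3,    3. ]), array([ 473.2, -269.6,    3. ]), array([ 440.7, -232.8,    3. ])]
holes [ 549.2 -257.1   66. ] [ 598.9 -283.4   66. ]
2view height bar-front (array([ 510.92705327, -203.76097826,   26.35033626]), [0.43757822358680093, 0.4375782235867536])
```

Call:
arm_command(steps=[85,-0.18,-0.14,0.5,0,85,-0.17,-0.13,0.5,0,85,0,0,0.5,0.04,85,0,0,0.5,0,85,0,0,0.5,0])

```text
t: 2.02
position: [486.7, -226.2, 92.9]
tcp_rot: [0.936, 0.352, 0.0, 0.0]
wrist_force: [0.2, -0.3, 0.0]
gripper_width: 0.996
grasp_force: 0.0
```

Call:
arm_command(steps=[85,0,0,0.5,0,85,0,0,0.5,0,85,0,0,0.4,0,85,0,0,0.3,0,85,0,0,0.14,0])

```text
t: 2.65
position: [486.0, -227.6, 52.4]
tcp_rot: [0.936, 0.351, -0.001, 0.001]
wrist_force: [-27.0, 10.0, 54.0]
gripper_width: 0.997
grasp_force: 29.2
```

```bash
python3 - <<'E'
from h import *
from cell import read_state
go(read_state(),486.3,-225.3,47,41.2)
E
```

```text
t 2.65 p [ 486.  -227.6   52.4] yaw 41.1 tilt 0.003 F [-27.  10.  54.] w 0.997 g 29.2 | units [ 0.07 -0.06  0.21] turn units -0.02
```

Contact: the open right finger is touching the jig's front. I'll back up, narrow the opening and descend again.

Call:
arm_command(steps=[85,0,0,-0.6,0,85,0,0,-0.7,0,85,0,0,-0.7,0,30,0,0,0,0,30,0,0,0,0])

```text
t: 3.28
position: [486.7, -225.8, 97.5]
tcp_rot: [0.936, 0.352, -0.0, -0.0]
wrist_force: [0.1, 0.6, -0.4]
gripper_width: 0.601
grasp_force: 0.0
```

```bash
python3 - <<'E'
from h import *
from cell import read_state,imaging
s=read_state();go(s,486.3,-225.3,47,41.2)
c=imaging.read_camera("wrist")
cv2.imwrite("pics/w2.png",c["color"][:,:,::-1])
c=imaging.read_camera("top");np.savez("top1.npz",**c)
E
```

```text
t 3.27 p [ 486.7 -225.8   97.5] yaw 41.2 tilt 0.000 F [ 0.1  0.6 -0.4] w 0.601 g 0.0 | units [ 0.   -0.02  2.02] turn units 0.01
```

View pics/w2.png

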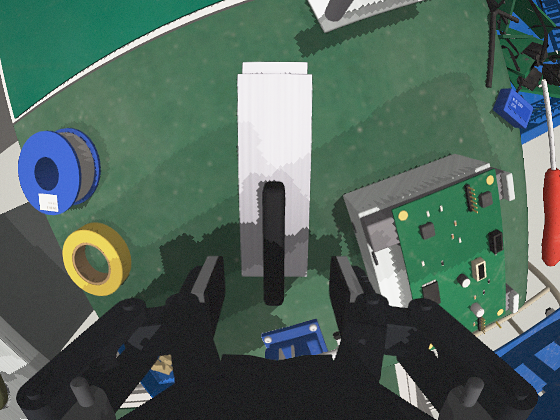

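The wrist view shows the bar at column 273 between the fingers (220 and 335), the board unmoved on the jig, and the right finger now clear. Descending and gripping.

Call:
arm_command(steps=[30,0,0,0.5,0,30,0,0,0.5,0,30,0,0,0.5,0,30,0,0,0.4,0,30,0,0,0.12,0])

```text
t: 4.0
position: [486.2, -225.8, 46.2]
tcp_rot: [0.936, 0.352, -0.001, -0.001]
wrist_force: [0.2, 0.2, 0.2]
gripper_width: 0.351
grasp_force: 0.0
```

Call:
arm_command(steps=[30,0,0,0,0,4,0,0,0,0,4,0,0,0,0,4,0,0,0,0,4,0,0,0,0], squeeze=100)

```text
t: 4.62
position: [487.0, -226.1, 47.8]
tcp_rot: [0.936, 0.352, 0.0, 0.0]
wrist_force: [-0.8, 0.0, 3.7]
gripper_width: 0.123
grasp_force: 97.6
```

```bash
python3 - <<'E'
from h import *
from cell import read_state,imaging
s=read_state();go(s,486.3,-225.3,47,41.2)
E
```

```text
t 4.62 p [ 487.  -226.1   47.8] yaw 41.2 tilt 0.001 F [-0.8  0.   3.7] w 0.123 g 97.6 | units [ 0.   -0.04  0.03] turn units 0.00
```

Call:
arm_command(steps=[4,0,0,-0.3,0,4,0,0,-0.8,0,4,0,0,-1,0,4,0,0,-1,0,4,0,0,-1,0.25])

```text
t: 5.25
position: [486.4, -226.1, 150.6]
tcp_rot: [0.939, 0.344, -0.0, 0.0]
wrist_force: [1.1, -0.1, -2.0]
gripper_width: 0.124
grasp_force: 97.5
```

Call:
arm_command(steps=[4,-0.4,0,0,0.8,4,-0.4,0,0,1,4,-0.4,0,0,1,4,-0.4,0,0,1,4,-0.3,0,0,1])

```text
t: 5.88
position: [445.2, -252.5, 148.1]
tcp_rot: [0.984, 0.18, -0.001, -0.001]
wrist_force: [0.5, 0.5, -2.0]
gripper_width: 0.119
grasp_force: 97.6
```

Call:
arm_command(steps=[4,-0.3,0,0,1,4,-0.3,0,0,1,4,-0.3,0,0,1,4,-0.3,0,0,1,4,-0.2,0,0,1])

```text
t: 6.5
position: [411.3, -260.4, 148.2]
tcp_rot: [1.0, 0.006, -0.001, -0.0]
wrist_force: [0.5, 0.4, -1.5]
gripper_width: 0.122
grasp_force: 97.6
```

Call:
arm_command(steps=[4,0,0,0,1,4,0,0,0,1,4,0,0,0,1,4,0,0,0,1,4,0,0,0,1])

```text
t: 7.12
position: [411.7, -260.3, 148.2]
tcp_rot: [0.986, -0.167, -0.001, -0.0]
wrist_force: [-0.1, 0.2, -1.9]
gripper_width: 0.121
grasp_force: 97.6
```

```bash
python3 - <<'E'
from h import *
from cell import read_state,imaging
s=read_state();go(s,413.5,-239.4,150,-27.8); print(s["qpos"].round(2))
E
```

```text
t 7.12 p [ 411.7 -260.3  148.2] yaw -19.3 tilt 0.003 F [-0.1  0.2 -1.9] w 0.121 g 97.6 | units [-0.21 -0.81 -0.07] turn units 2.14
[ 0.57  0.07 -0.06  1.98  0.01  1.1  -1.4 ]
```

Call:
arm_command(steps=[4,0,0,0,0.7,4,0,0,0,0.7,4,0,0,0,0.74,4,-0.16,-0.38,0,0,4,-0.16,-0.38,0,0])

```text
t: 7.75
position: [414.3, -238.7, 149.0]
tcp_rot: [0.971, -0.238, -0.001, -0.0]
wrist_force: [0.7, -0.1, -2.7]
gripper_width: 0.123
grasp_force: 97.6
```

```bash
python3 - <<'E'
from h import *
from cell import read_state,imaging
s=read_state();go(s,413.5,-239.4,101.5,-27.8)
c=imaging.read_camera("wrist")
cv2.imwrite("pics/w3.png",c["color"][:,:,::-1]);np.savez("w3.npz",**c,**{"tcp_rot":s["tcp_rot"],"position":s["position"]})
E
```

```text
t 7.75 p [ 414.3 -238.7  149. ] yaw -27.5 tilt 0.002 F [ 0.7 -0.1 -2.7] w 0.123 g 97.6 | units [-0.01  0.04  1.9 ] turn units 0.07
```

View pics/w3.png

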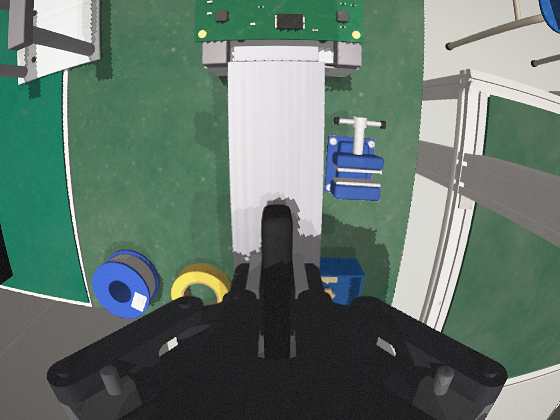

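The view shows the blade centred at column 277 with its tip at row 45, and board holes at (203,34) and (356,35), so the blade is lined up with the jig channel. I'll check the pose of the blade in the hand.

```bash
python3 - <<'E'
from h import *
c=load("w3.npz"); p,M,_=pose(c)
def z(q,h):
    o,d=wrays(c,c,[q])[0]; return o+d*(h-o[2])/d[2]
zb=149-47+3
f=lambda q,h=zb:(M.T@(z(q,h)-p)).round(1)
for q in ((229,62),(325,62),(232,45),(322,45),(232,230),(322,230)): print(q,f(q))
for q in ((203,34),(356,35)): print("hole",f(q,66),z(q,66).round(1))
print("rail fronts",f((203,42),64),f((233,40),64),f((322,40),64),f((362,42),64))
u=np.array([np.cos(np.radians(-27.8)),np.sin(np.radians(-27.8)),0]);b=np.array([550.7,-311.7,65]); print("board centre in tool",(M.T@(b-p)).round(1))
E
```

```text
(229, 62) [101.5 -23.6  43.8]
(325, 62) [101.5  23.3  43.8]
(232, 45) [110.2 -22.2  43.8]
(322, 45) [110.2  21.8  43.8]
(232, 230) [ 15.  -24.1  44. ]
(322, 230) [15.  23.7 44. ]
hole [127.5 -45.6  82.8] [ 548.4 -257.1   66. ]
hole [127.1  48.6  82.8] [ 504.4 -340.5   66. ]
rail fronts [122.7 -46.   84.8] [122.8 -27.1  84.8] [122.8  27.5  84.8] [123.3  52.9  84.8]
board centre in tool [154.8   1.7  83.7]
```

Call:
arm_command(steps=[4,0,0.04,0.4,0.07,4,0,0,0.4,0,4,0,0,0.4,0,4,0,0,0.4,0,4,0,0,0.3,0])

```text
t: 8.43
position: [414.3, -240.5, 101.4]
tcp_rot: [0.971, -0.24, -0.0, -0.0]
wrist_force: [-0.3, -0.4, -2.1]
gripper_width: 0.121
grasp_force: 97.6
```

```bash
python3 - <<'E'
from h import *
from cell import read_state,imaging
s=read_state();go(s,413.5+.885*82,-239.4-.466*82,101.5,-27.8)
p,M,_=pose(s);print((M.T@(np.array([550.7,-311.7,65])-p)).round(1))
E
```

```text
t 8.43 p [ 414.3 -240.5  101.4] yaw -27.8 tilt 0.001 F [-0.3 -0.4 -2.1] w 0.121 g 97.6 | units [ 3.23 -0.03 -0.01] turn units -0.01
[153.9  -0.7  36.3]
```

Call:
arm_command(steps=[4,0.3,0,0,0,4,0.35,0,0,0,4,0.35,0,0,0,4,0.35,0,0,0,4,0.35,0,0,0])

```text
t: 9.05
position: [452.8, -260.7, 102.4]
tcp_rot: [0.971, -0.24, 0.0, 0.0]
wrist_force: [0.5, 0.8, -2.0]
gripper_width: 0.125
grasp_force: 97.6
```

```bash
python3 - <<'E'
from h import *
from cell import read_state,imaging
s=read_state();go(s,413.5+.885*82,-239.4-.466*82,101.5,-27.8)
c=imaging.read_camera("wrist")
cv2.imwrite("pics/w4.png",c["color"][:300,:,::-1])
E
```

```text
t 9.05 p [ 452.8 -260.7  102.4] yaw -27.8 tilt 0.000 F [ 0.5  0.8 -2. ] w 0.125 g 97.6 | units [ 1.49 -0.02  0.04] turn units -0.00
```

View pics/w4.png

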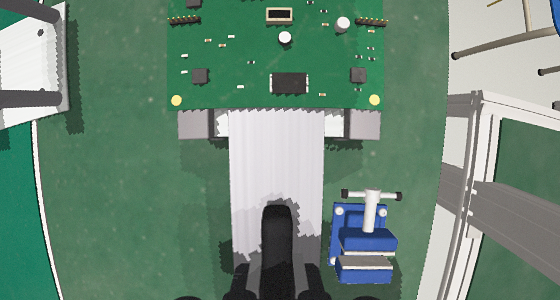

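The blade is centred in the channel (columns 229–324, rails ending at 213 and 343) and passing under the board's front edge at row 108, with no contact force. I'll advance the rest and then lift slowly.

Call:
arm_command(steps=[4,0.35,0,0,0,4,0.35,0,0,0,4,0.35,0,0,0,4,0.3,0,0,0,4,0.12,0,0,0])

```text
t: 9.72
position: [485.1, -277.7, 102.3]
tcp_rot: [0.971, -0.24, 0.0, 0.0]
wrist_force: [-0.3, 0.5, 0.1]
gripper_width: 0.12
grasp_force: 97.6
```

Call:
arm_command(steps=[4,0,0,0,0,4,0,0,-0.1,0,4,0,0,-0.1,0,4,0,0,-0.1,0,4,0,0,-0.15,0])

```text
t: 10.35
position: [484.3, -277.4, 113.7]
tcp_rot: [0.971, -0.24, -0.0, 0.0]
wrist_force: [0.5, -0.1, -1.9]
gripper_width: 0.121
grasp_force: 97.5
```

Call:
arm_command(steps=[4,0,0,-0.2,0,4,0,0,-0.3,0,4,0,0,-0.35,0,4,0,0,-0.35,0,4,0,0,-0.3,0])

```text
t: 10.98
position: [484.8, -277.6, 152.0]
tcp_rot: [0.971, -0.24, 0.0, 0.0]
wrist_force: [0.8, -0.6, -2.7]
gripper_width: 0.125
grasp_force: 97.5
```

```bash
python3 - <<'E'
from h import *
from cell import read_state,imaging
s=read_state();go(s,605,-108,155,-23.3)
c=imaging.read_camera("wrist")
cv2.imwrite("pics/w5.png",c["color"][:300,:,::-1]);np.savez("w5.npz",**c,**{"tcp_rot":s["tcp_rot"],"position":s["position"]})
E
```

```text
t 10.97 p [ 484.8 -277.6  152. ] yaw -27.8 tilt 0.001 F [ 0.8 -0.6 -2.7] w 0.125 g 97.5 | units [ 1.09 -8.24 -0.12] turn units -1.13
```

View pics/w5.png

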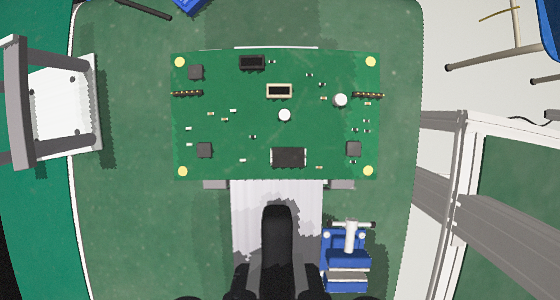

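```bash
python3 - <<'E'
from h import *
c=load("w5.npz"); p,M,a=pose(c)
def z(q,h):
    o,d=wrays(c,c,[q])[0]; return o+d*(h-o[2])/d[2]
H=np.array([M.T@(z(q,p[2]-42)-p) for q in ((180,62),(371,61),(182,171),(368,171))]); print(H.round(1),H.mean(0).round(1))
v=H[0]+H[1]-H[2]-H[3]; e=np.degrees(np.arctan2(v[1],v[0])); print("board x in tool deg",e)
# stand angle -23.3: tool yaw so board square (tool z down: yaw_board=yaw-e)
yaw=-23.3+e; R=Ro.from_euler("z",yaw,degrees=True).as_matrix()@np.diag([1,-1,-1.])
u=np.array([np.cos(np.radians(-23.3)),np.sin(np.radians(-23.3)),0])
t=np.array([665.3,-134.3,0])-1*u-R@np.r_[H.mean(0)[:2],0]; print("tcp target",t,yaw)
d=t-p;d[2]=0; print("units in target axes",(R.T@d/25).round(2),"turn",(a-yaw)/4)
E
```

```text
[[102.9 -48.1  42.1]
 [103.2  46.2  42.1]
 [ 47.4 -48.6  42. ]
 [ 47.3  46.1  42. ]] [75.2 -1.1 42.1]
board x in tool deg 0.32908611231013285
tcp target [ 594.7153586  -105.58826883    0.        ] -22.970913887689868
units in target axes [ 1.36 -8.05  0.  ] turn -1.2124410351045514
```

Call:
arm_command(steps=[4,0,0,-0.15,-0.2,4,0,0,-0.3,-0.3,4,0,0,-0.3,-0.3,4,0,0,-0.2,-0.25,4,0,0,-0.05,-0.16])

```text
t: 11.65
position: [484.8, -277.6, 176.6]
tcp_rot: [0.98, -0.199, 0.0, 0.0]
wrist_force: [-0.9, 0.6, -2.9]
gripper_width: 0.123
grasp_force: 97.4
```

Call:
arm_command(steps=[4,0.03,-0.15,0,0,4,0.05,-0.3,0,0,4,0.08,-0.45,0,0,4,0.08,-0.5,0,0,4,0.08,-0.5,0,0])

```text
t: 12.28
position: [511.2, -235.7, 176.0]
tcp_rot: [0.98, -0.199, 0.0, -0.0]
wrist_force: [0.1, -0.5, -2.2]
gripper_width: 0.121
grasp_force: 97.6
```

Call:
arm_command(steps=[4,0.08,-0.5,0,0,4,0.08,-0.5,0,0,4,0.08,-0.5,0,0,4,0.08,-0.5,0,0,4,0.08,-0.5,0,0])

```text
t: 12.9
position: [544.6, -182.5, 176.1]
tcp_rot: [0.98, -0.199, 0.0, 0.0]
wrist_force: [-0.3, 0.2, -3.3]
gripper_width: 0.118
grasp_force: 97.6
```

Call:
arm_command(steps=[4,0.08,-0.5,0,0,4,0.08,-0.5,0,0,4,0.08,-0.5,0,0,4,0.08,-0.5,0,0,4,0.08,-0.5,0,0])

```text
t: 13.52
position: [578.2, -128.9, 176.1]
tcp_rot: [0.98, -0.199, 0.0, 0.0]
wrist_force: [0.9, -0.4, -2.2]
gripper_width: 0.123
grasp_force: 97.6
```

Call:
arm_command(steps=[4,0.08,-0.45,0,0,4,0.08,-0.35,0,0,4,0.05,-0.2,0,0,4,0.03,-0.1,0,0,4,0,-0.05,0,0])

```text
t: 14.15
position: [594.4, -105.8, 176.0]
tcp_rot: [0.98, -0.199, -0.0, 0.0]
wrist_force: [0.2, -0.2, -2.2]
gripper_width: 0.124
grasp_force: 97.6
```

```bash
python3 - <<'E'
from h import *
from cell import read_state,imaging
s=read_state();go(s,594.7,-105.6,148,-23)
c=imaging.read_camera("wrist")
cv2.imwrite("pics/w6.png",c["color"][:300,:,::-1]);np.savez("w6.npz",**c,**{"tcp_rot":s["tcp_rot"],"position":s["position"]})
E
```

```text
t 14.15 p [ 594.4 -105.8  176. ] yaw -23.0 tilt 0.000 F [ 0.2 -0.2 -2.2] w 0.124 g 97.6 | units [ 0.01 -0.01  1.12] turn units -0.00
```

View pics/w6.png

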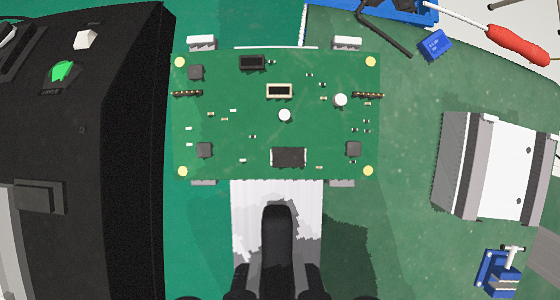

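Stops at (201,41) and (347,41) and rail fronts at (203,184) and (342,184) frame the board evenly, and it hasn't slid on the blade. I'll check the offset numerically.

```bash
python3 - <<'E'
from h import *
c=load("w6.npz"); p,M,a=pose(c)
def f(q,h):
    o,d=wrays(c,c,[q])[0]; return (M.T@(o+d*(h-o[2])/d[2]-p)).round(1)
for q,h in (((187,38),110),((215,37),110),((334,37),110),((361,37),110),((191,185),104),((215,185),104),((330,185),104),((354,185),104)): print(q,f(q,h))
E
```

```text
(187, 38) [121.4 -51.2  66. ]
(215, 37) [120.7 -34.8  66. ]
(334, 37) [120.5  31.8  66. ]
(361, 37) [121.7  47.5  66. ]
(191, 185) [ 33.7 -52.4  72. ]
(215, 185) [ 33.5 -37.4  72. ]
(330, 185) [33.4 31.7 72. ]
(354, 185) [33.5 46.5 72.1]
```

Call:
arm_command(steps=[4,0,-0.05,0.15,0,4,0,0,0.25,0,4,0,0,0.25,0,4,0,0,0.2,0,4,0,0,0.1,0])

```text
t: 14.82
position: [594.7, -104.4, 151.7]
tcp_rot: [0.98, -0.199, -0.0, 0.0]
wrist_force: [-0.1, 0.7, -2.1]
gripper_width: 0.123
grasp_force: 97.6
```

Call:
arm_command(steps=[4,0,0,0.06,0,4,0,0,0.06,0,4,0,0,0.06,0,4,0,0,0.06,0,4,0,0,0.06,0])

```text
t: 15.45
position: [595.1, -104.4, 144.9]
tcp_rot: [0.98, -0.199, 0.0, 0.0]
wrist_force: [-0.0, 0.7, -2.5]
gripper_width: 0.123
grasp_force: 97.6
```

Call:
arm_command(steps=[4,0,0,0.06,0,4,0,0,0.08,0,4,0,0,0.08,0,4,0,0,0.06,0,4,0,0,0,0])

```text
t: 16.08
position: [594.9, -104.3, 137.6]
tcp_rot: [0.98, -0.199, -0.0, 0.0]
wrist_force: [-0.4, 0.6, -1.8]
gripper_width: 0.126
grasp_force: 97.6
```

```bash
python3 - <<'E'
from h import *
from cell import read_state,imaging
s=read_state();go(s,594.3,-104.8,138,-23)
c=imaging.read_camera("wrist");np.savez("w7.npz",**c,**{"tcp_rot":s["tcp_rot"],"position":s["position"]})
c2=imaging.read_camera("scene");np.savez("scene2.npz",**c2)
a=c["color"][:210,150:410,::-1]; b=c2["color"][230:340,160:300,::-1]
cv2.imwrite("pics/w7.png",np.hstack([cv2.resize(a,(400,323)),cv2.resize(b,(400,323))]))
E
```

```text
t 16.07 p [ 594.9 -104.3  137.6] yaw -23.0 tilt 0.000 F [-0.4  0.6 -1.8] w 0.126 g 97.6 | units [-0.01  0.03 -0.01] turn units 0.00
```

View pics/w7.png

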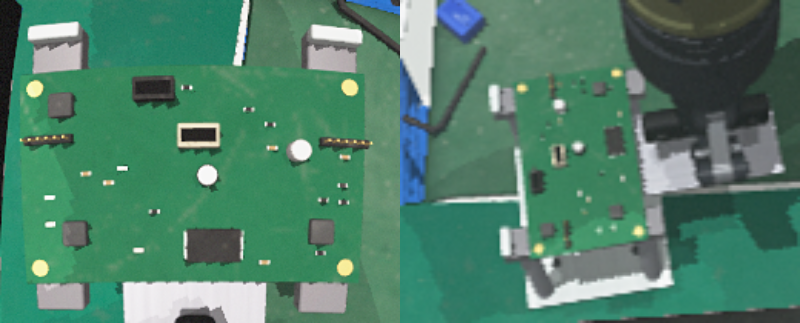

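Board rests centred and square on both rails and is separate from the blade. Now drawing the blade out straight.

Call:
arm_command(steps=[4,-0.15,0,0,0,4,-0.3,0,0,0,4,-0.4,0,0,0,4,-0.45,0,0,0,4,-0.5,0,0,0])

```text
t: 16.8
position: [552.6, -86.4, 137.9]
tcp_rot: [0.98, -0.199, 0.0, 0.0]
wrist_force: [-1.0, -0.5, -1.7]
gripper_width: 0.126
grasp_force: 97.6
```

Call:
arm_command(steps=[4,-0.5,0,0,0,4,-0.5,0,0,0,4,-0.5,0,0,0,4,-0.4,0,0,0,4,-0.3,0,0,0])

```text
t: 17.42
position: [502.4, -65.1, 137.9]
tcp_rot: [0.98, -0.199, 0.0, 0.0]
wrist_force: [0.3, -0.8, -0.9]
gripper_width: 0.122
grasp_force: 97.6
```

Call:
arm_command(steps=[4,0,0,-0.3,0,4,0,0,-0.4,0,4,0,0,-0.4,-0.5,4,0,0,-0.4,-0.8,4,0,0,-0.2,-0.9])

```text
t: 18.05
position: [503.7, -65.5, 181.7]
tcp_rot: [0.993, -0.122, 0.001, 0.0]
wrist_force: [0.6, -0.1, -1.9]
gripper_width: 0.125
grasp_force: 97.6
```

Call:
arm_command(steps=[4,0,0,0,-1,4,0,0,0,-1,4,0,0,0,-1,4,0,0,0,-1,4,0,0,0,-1])

```text
t: 18.68
position: [503.4, -65.5, 181.1]
tcp_rot: [0.999, 0.052, 0.0, 0.0]
wrist_force: [0.4, 0.9, -2.1]
gripper_width: 0.121
grasp_force: 97.7
```

Call:
arm_command(steps=[4,0,0,0,-1,4,0,0,0,-1,4,0,0,0,-1,4,0,0,0,-1,4,0,0,0,-1])

```text
t: 19.3
position: [503.4, -65.5, 181.1]
tcp_rot: [0.974, 0.225, 0.0, 0.0]
wrist_force: [-0.1, 0.2, -1.5]
gripper_width: 0.12
grasp_force: 97.7
```

```bash
python3 - <<'E'
from h import *
from cell import read_state,imaging
s=read_state();go(s,487,-226,180,32)
c2=imaging.read_camera("scene");np.savez("scene3.npz",**c2)
c3=imaging.read_camera("top")["color"][80:290,190:400,::-1]
b=c2["color"][150:360,150:390,::-1]
cv2.imwrite("pics/w8.png",np.hstack([cv2.resize(b,(440,385)),cv2.resize(c3,(350,385))]))
E
```

```text
t 19.30 p [503.4 -65.5 181.1] yaw 26.0 tilt 0.001 F [-0.1  0.2 -1.5] w 0.120 g 97.7 | units [-3.41  5.48  0.04] turn units -1.50
```

View pics/w8.png

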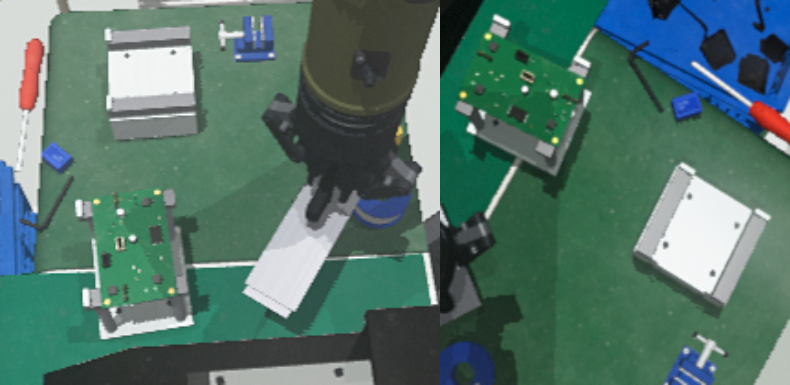

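Call:
arm_command(steps=[4,0,0,0,-0.94,4,0,0,0,-0.94,4,0,0,0,-0.94,4,0,0,0,-0.93,4,-0.2,0.2,0,0])

```text
t: 20.02
position: [502.7, -72.1, 180.7]
tcp_rot: [0.937, 0.349, 0.0, 0.0]
wrist_force: [-0.5, -0.2, -2.5]
gripper_width: 0.123
grasp_force: 97.7
```

Call:
arm_command(steps=[4,-0.49,0.44,0,0,4,-0.5,0.45,0,0,4,-0.5,0.45,0,0,4,-0.5,0.45,0,0,4,-0.5,0.45,0,0])

```text
t: 20.65
position: [491.7, -156.8, 180.3]
tcp_rot: [0.937, 0.348, -0.0, 0.0]
wrist_force: [0.4, 0.3, -1.6]
gripper_width: 0.121
grasp_force: 97.7
```

Call:
arm_command(steps=[4,-0.5,0.45,0,0,4,-0.5,0.45,0,0,4,-0.5,0.44,0,0,4,-0.5,0.44,0,0,4,0,0,0.3,0])

```text
t: 21.28
position: [483.1, -223.9, 173.1]
tcp_rot: [0.938, 0.347, 0.0, 0.001]
wrist_force: [0.3, -0.4, -2.1]
gripper_width: 0.124
grasp_force: 97.8
```

Call:
arm_command(steps=[4,0,0,0.6,0,4,0,0,0.8,0,4,0,0,0.8,0,4,0,0,0.8,0,4,0,0,0.6,0])

```text
t: 21.9
position: [482.6, -220.4, 80.9]
tcp_rot: [0.937, 0.349, -0.001, -0.001]
wrist_force: [0.3, -0.4, -1.4]
gripper_width: 0.12
grasp_force: 97.7
```

```bash
python3 - <<'E'
from h import *
from cell import read_state
go(read_state(),484,-222,47,41)
E
```

```text
t 21.90 p [ 482.6 -220.4   80.9] yaw 40.9 tilt 0.002 F [ 0.3 -0.4 -1.4] w 0.120 g 97.7 | units [0.   0.09 1.36] turn units -0.02
```

Call:
arm_command(steps=[4,0,0,0.4,0,4,0,0,0.4,0,4,0,0,0.3,0,4,0,0,0.15,0,4,0,0,0.03,0])

```text
t: 22.52
position: [483.2, -221.9, 50.8]
tcp_rot: [0.937, 0.349, 0.0, 0.0]
wrist_force: [-0.2, 0.5, -2.5]
gripper_width: 0.122
grasp_force: 97.8
```

Call:
arm_command(steps=[4,0,0,0.03,0,4,0,0,0.03,0,4,0,0,0.02,0,4,0,0,0,0,4,0,0,0,0])

```text
t: 23.15
position: [483.2, -221.8, 48.9]
tcp_rot: [0.937, 0.349, 0.0, 0.0]
wrist_force: [-0.4, -0.4, -1.9]
gripper_width: 0.122
grasp_force: 97.8
```

```bash
python3 - <<'E'
from h import *
from cell import read_state
go(read_state(),484,-222,47,41)
E
```

```text
t 23.15 p [ 483.2 -221.8   48.9] yaw 40.8 tilt 0.000 F [-0.4 -0.4 -1.9] w 0.122 g 97.8 | units [0.02 0.03 0.07] turn units -0.05
```

Call:
arm_command(steps=[4,0,0,0.03,0,4,0,0,0.03,0,4,0,0,0.02,0,4,0,0,0,0,4,0,0,0,0])

```text
t: 23.78
position: [483.2, -221.8, 47.8]
tcp_rot: [0.937, 0.349, -0.0, 0.0]
wrist_force: [-3.1, 1.3, 6.9]
gripper_width: 0.123
grasp_force: 99.2
```

Contact with the mat. I'll release to 30 mm (to stay clear of the jig) and rise.

Call:
arm_command(steps=[14,0,0,0,0,18,0,0,0,0,26,0,0,0,0,30,0,0,0,0,30,0,0,0,0])

```text
t: 24.4
position: [483.1, -221.8, 46.8]
tcp_rot: [0.937, 0.349, -0.0, 0.0]
wrist_force: [-0.3, -0.4, -1.0]
gripper_width: 0.351
grasp_force: 0.0
```

Call:
arm_command(steps=[30,0,0,-0.2,0,30,0,0,-0.5,0,30,0,0,-0.8,0,30,0,0,-0.8,0,30,0,0,-0.8,0])

```text
t: 25.02
position: [483.4, -221.9, 126.0]
tcp_rot: [0.937, 0.349, 0.0, 0.0]
wrist_force: [0.9, -0.5, 0.0]
gripper_width: 0.35
grasp_force: 0.0
```

Call:
arm_command(steps=[30,0,0,-0.8,0,30,0,0,-0.8,0,30,0,0,-0.5,0,30,0,0,0,0,30,0,0,0,0])

```text
t: 25.65
position: [482.7, -221.6, 176.2]
tcp_rot: [0.937, 0.349, -0.0, -0.0]
wrist_force: [-0.6, -0.5, 0.0]
gripper_width: 0.352
grasp_force: 0.0
```

```bash
python3 - <<'E'
from h import *
from cell import read_state,imaging
s=read_state();go(s,484,-222,150,41)
c=imaging.read_camera("wrist")["color"][:,:,::-1]
cv2.imwrite("pics/w9.png",c)
E
```

```text
t 25.65 p [ 482.7 -221.6  176.2] yaw 40.8 tilt 0.001 F [-0.6 -0.5  0. ] w 0.352 g 0.0 | units [0.03 0.05 1.05] turn units -0.05
```

View pics/w9.png

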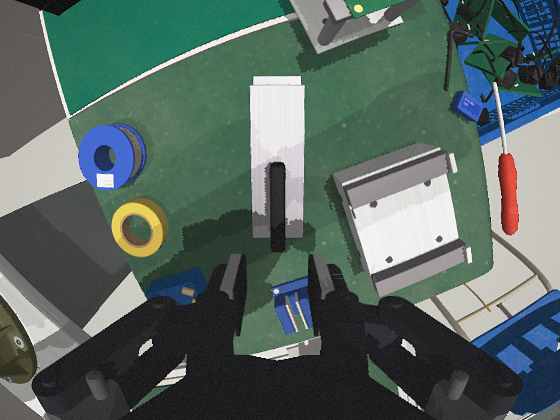

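The lifter lies flat at (277,160), clear of the jig, the stand, the spool and the tape. Handing in.

```bash
python3 -c "
from cell import ticket
print(ticket.finish_job())"
```

```text
the job is handed in; nothing more can be done
None
```

The job is handed in (no verdict came back): the pictures show the board centred and square on the drying stand's rails, the lifter flat on the mat clear of jig and stand, and the tape and spool unmoved; early on, an open finger pressed the jig's front (about 60 N at the wrist) before I backed off, and the board did not shift.

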